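Strip a shaft stack and set each part at its checking place

TASK

Take the shaft assembly on the blue post apart from the top down, one part at a time, and put each part in its place before lifting the next: the black clamp collar over the peg of the orange holder, the brass spacer flat on the round white anvil of the dark granite block, the ball bearing flat in the white cup with the blue pad, and last the gear over the cone of the green run-out stand, down on its seat. Lower the parts into place instead of dropping them, and leave the dial indicator lying where it is.

Things in the scene. Friction and masses are not known exactly. Their poses are not given: they have to be found in the camera images.
- post: fixed post with the stack: round blue foot 92 mm wide, 10 high; shoulder 28 mm wide to z 20; bare shaft 16.5 mm thick to z 72, chamfered. Origin: centre of underside, on the desk; z up the shaft. Starts with gear (underside at z 20), bearing (34), spacer (49), collar (61 to 75) loose on it, 1.7 mm play: each lifts straight off, clear once its underside is above 72. Post and targets trade spots
- collar: black steel clamp collar, a plain ring 32 mm across, bore 20 mm, 14 mm high, about 50 g; top of the stack. Origin at the centre of its underside, z along the bore, up.
- spacer: brass spacer ring 42 mm across, bore 20 mm, 12 mm high, about 100 g; second from the top. Origin at the centre of its underside, z along the bore, up.
- bearing: ball bearing, bright steel races with a black seal between, 52 mm across, bore 20 mm, 15 mm high, about 150 g; third from the top. Origin at the centre of its underside, z along the bore, up.
- gear: steel spur gear 66 mm across the teeth, bore 20 mm, 14 mm high, about 250 g; bottom of the stack. May be gripped anywhere across the teeth. Origin at the centre of its underside, z along the bore, up.
- peg_holder: target of the collar, fixed: orange square plate 74 x 74 mm, 12 mm high, with an upright steel peg 9 mm thick in its middle, rounded tip 38 mm above the desk. Origin at the centre of the underside, on the desk, under the peg. In place, the collar lies on the plate round the peg: its underside 12 mm above the desk.
- anvil: target of the spacer, fixed: dark granite block 90 x 90 mm, 22 mm high, with a flat round white anvil 62 mm across in its middle whose top is 26 mm above the desk. Origin at the centre of the underside, on the desk. In place, the spacer lies wholly on the anvil: its underside 26 mm above the desk.
- bearing_cup: target of the bearing, fixed: low round white cup 78 mm across, 10 mm high, with a blue pad on its floor; inside 66 mm across, floor 6 mm above the desk (so the rim stands only 4 mm over the pad). Origin at the centre of the underside, on the desk. In place, the bearing lies flat on the pad, inside the rim: its underside 6 mm above the desk.
- runout_stand: target of the gear, fixed: green round foot 88 mm wide, 9 mm high, rising to a flat steel seat 46 mm wide, 20 mm above the desk; in its middle a steel centring cone, 18 mm thick at the seat, 7 mm at the tip, tip 45 mm above the desk. Origin: centre of underside, on the desk, under the cone. In place, the gear lies on the seat round the cone: underside 20 mm above the desk
- dial_indicator: bystander, loose: dial indicator lying on its back, round case 56 mm across and 24 mm high with a thin stem, 108 mm long over all, 150 g. Origin at the middle of its length, on the desk; x along the stem. Not to be moved.
There are look-alikes about, which are no part of the job. There is more than one size of the collar; the one meant has the size given above.

How it is judged:
On the way, in this order (a step that is already met when the one before it is completed fails the run):
1. the black collar is over the peg of the orange holder, the other three still on the post (horizontal distance between collar and peg_holder below 0.008 m and z of collar in the frame of peg_holder between 0.01 and 0.015 m and angle between collar's own z axis and vertical below 0.12 rad and linear speed of collar below 0.02 m/s and contact force between collar and the fingers below 0.2 N and horizontal distance between each of spacer, bearing, gear and post below 0.006 m and z of spacer in the frame of post below 0.053 m and z of bearing in the frame of post below 0.038 m and z of gear in the frame of post below 0.024 m), for 0.2 s.
2. the brass spacer is on the white anvil, bearing and gear still on the post (horizontal distance between spacer and anvil below 0.01 m and z of spacer in the frame of anvil between 0.024 and 0.029 m and angle between spacer's own z axis and vertical below 0.12 rad and linear speed of spacer below 0.02 m/s and contact force between spacer and the fingers below 0.2 N and horizontal distance between each of bearing, gear and post below 0.006 m and z of bearing in the frame of post below 0.038 m and z of gear in the frame of post below 0.024 m), for 0.2 s.
3. the bearing lies in the white cup, the gear still on the post (horizontal distance between bearing and bearing_cup below 0.008 m and z of bearing in the frame of bearing_cup between 0.004 and 0.009 m and angle between bearing's own z axis and vertical below 0.12 rad and linear speed of bearing below 0.02 m/s and contact force between bearing and the fingers below 0.2 N and horizontal distance between gear and post below 0.006 m and z of gear in the frame of post below 0.024 m), for 0.2 s.
4. the gear sits down on the seat of the green stand, over the cone (horizontal distance between gear and runout_stand below 0.005 m and z of gear in the frame of runout_stand between 0.018 and 0.023 m and angle between gear's own z axis and vertical below 0.12 rad and linear speed of gear below 0.02 m/s and contact force between gear and the fingers below 0.2 N), for 0.2 s.
At the end, for the whole second after the job is handed in: All released, at rest, level within 7 degrees and seated (-2 to +3 mm in height): collar round the orange holder's peg (within 8 mm), spacer on the anvil (within 10 mm of its middle), bearing in the white cup (within 8 mm), gear round the cone on its seat (within 5 mm) (all of step 4 and horizontal distance between collar and peg_holder below 0.008 m and z of collar in the frame of peg_holder between 0.01 and 0.015 m and angle between each of collar, spacer, bearing's own z axis and vertical below 0.12 rad and linear speed of each of collar, spacer, bearing below 0.02 m/s and contact force between each of collar, spacer, bearing and the fingers below 0.2 N and horizontal distance between spacer and anvil below 0.01 m and z of spacer in the frame of anvil between 0.024 and 0.029 m and horizontal distance between bearing and bearing_cup below 0.008 m and z of bearing in the frame of bearing_cup between 0.004 and 0.009 m); the robot touches nothing.
It fails at once if the collar is dropped into its place from more than about 3 cm (horizontal distance between collar and peg_holder below 0.03 m and z of collar in the frame of peg_holder below 0.052 m and linear speed of collar above 0.7 m/s).
It fails at once if the spacer is dropped into its place from more than about 3 cm (horizontal distance between spacer and anvil below 0.03 m and z of spacer in the frame of anvil below 0.066 m and linear speed of spacer above 0.7 m/s).
It fails at once if the bearing is dropped into its place from more than about 3 cm (horizontal distance between bearing and bearing_cup below 0.03 m and z of bearing in the frame of bearing_cup below 0.046 m and linear speed of bearing above 0.7 m/s).
It fails at once if the gear is dropped into its place from more than about 3 cm (horizontal distance between gear and runout_stand below 0.03 m and z of gear in the frame of runout_stand below 0.06 m and linear speed of gear above 0.7 m/s).
It fails at once if the dial indicator is pushed away by more than 15 mm (distance of dial_indicator from where it was at the start of the episode above 0.015 m).
It also fails if it takes over 128 s, if anything falls off the work surface, if the arm or the gripper's body presses on something with over 40 N, if the wrist force passes 120 N, or if a joint passes its speed limit or range.

ROBOT

A 6-joint arm with a two-finger parallel gripper is mounted at the origin on the work surface; the furniture and walls round the work are solid. World frame = base frame: x ahead of the robot, y to its left, z up, the work surface at z = 0. Lengths are in m, angles in rad, forces in N, time in s.
With the tool pointing down it reaches from about 0.35 to 0.725 m from the base axis. Payload 4.3 kg.
Tool frame: the origin (TCP) lies on the centre line of the jaws, within the pads' length; the fingertips stand robot.nose_length ahead of it and the grasp point (between the pads) lies 2 mm behind it (robot.nose_length is the distance from the TCP to the fingertips, in m); y points along the fingers, z is the direction in which the jaws open and shut, and the axes are right-handed (so a half turn about y gives the same grasp; the last joint's range is limited). The gripper opens to 85 mm and grips with 20 to 120 N. Pads are 22 mm wide; open, the fingers measure 114 mm over their backs; the gripper's body (76 mm by 85 mm) begins 54 mm behind the grasp point. The pads swing forward as they close: fully open they stand 13 mm farther back than shut.
Start: joints at [1.011, 0.377, 0.081, 1.274, 0, 1.46], TCP at [0.25, 0.518, 0.248] pointing down, gripper open.
Joint ranges: [-2.72, 2.72], [-0.84, 1.66], [-1.02, 1.22], [-1.77, 2.12], [-1.37, 1.28], [-3.14, 3.14]. Speed limits (rad/s): [2.57, 2.57, 3.14, 3.14, 3.14, 3.14].

INTERFACE

Orientations are given as a unit quaternion [x, y, z, w].
In Python, from cell import robot gives the robot as it stands.
- The arm moves only by the tool send_rows, never from a script. Its argument "steps" is a list of rows, each a list of 5 numbers: the shift along the world's x, y, z in mm, then the turn about the world's z in degrees, then the closure, from 0 (fully open) to 1 (shut). A call has 1 to 12 rows; each row shifts and turns the pose as measured when the row begins; what a row does not reach is not made up. A row lasts 1/10 s, in which the tool goes at most 50 mm and 8.59 degrees, less where a joint would pass 70% of its speed; a pose out of reach is approached as far as the arm can. A call is refused whole if a number of a shift passes 50 or a number of a turn 8.59, either way. A call with a gripper value outside its range is refused whole. The fingers move at their own pace and stop on an object; the grip force is fixed at half the most. Time passes only in rows, so rows that do not move let the fingers close. It gives the time, the measured TCP pose, the force and the opening at its end, in the units of the state.
- robot.get_state(): the state, without advancing time (a new reading comes with each control period).
- robot.grab_frame(name): name is "side" or "top"; returns a dict with "img" (420x560x3 uint8, red, green, blue), "camera_matrix" (3x3 intrinsics, pixels), "cam_to_world" (4x4, takes a point from camera to world coordinates). Camera axes: x right, y down, z forward; pixel columns grow to the right and rows downward; lengths in m; the calibration is good to about 2 mm. A picture is of the moment at which its call begins. There is no depth.
- robot.job_done(): hands the job in, once; it reports no verdict.
Trained networks look in a picture, given as the dict that the camera call returned (one of the last four; its "shot" number tells which), for a name from the list of things; names that differ only in an ending like _2 or _b are one class to them, and where a whole thing is asked for, a point or a joint stands for the part that bears it (a point fixed in the world has none). Each returns a list of dicts, best first, with "p" (0 to 1); they miss things now and then, are a little off and sometimes report something else, mostly with a low value. They report only what shows in the picture. A call takes as long as a camera call. They do not tell look-alikes from the thing itself.
- robot.outline_of(label, picture): "pixels" (420x560 bool, what is visible of it) and "point" ([column, row] in pixels, amid what is visible of it).
- robot.landmark_of(label, picture): "point" ([column, row] in pixels: a listed point, or the origin of a listed thing).
The state is a dict: "time": time; "q": joint angles; "dq": joint speeds; "effort": joint torques, N m; "tool_pos": TCP position; "orientation": TCP orientation; "ft_force": force on the tool from outside, world axes, zero at the start; "moment": the same for the moment, N m; "opening": finger opening in m.
Only numpy, scipy, OpenCV 4.12 (cv2) and the standard library are available. Lean on these libraries where they do the work, as an engineer would, in place of code of your own. Each camera call takes 0.05 s, during which the arm holds its last target. There are 200 camera calls.

## Working session

There is one attempt and no reset: what is moved stays moved. The work goes in short steps, Python scripts to look and compute and a tool call to move; the robot and the scene stay as the last step left them, time stands still between calls to the robot, and variables do not carry over. Pictures are saved under pics/ and viewed, about 12 in all and at most 16, crops included, and the job is handed in when it is done.

Besides the shell and the picture viewer there is one more tool, called after "Request:" by a JSON object that holds its "fn" and its "kwargs". send_rows: Moves the arm, as the interface text tells. Its arguments: {"type":"object","properties":{"steps":{"type":"array","items":{"type":"array","items":{"type":"number"}}}},"required":["steps"]}

```bash
mkdir -p pics; cat > h.py <<'E'
import numpy as np, cv2
from cell import robot
def ray(f,p,z):
    K=np.array(f["camera_matrix"]);T=np.array(f["cam_to_world"])
    d=T[:3,:3]@np.linalg.solve(K,[p[0],p[1],1.]);o=T[:3,3]
    return o+d*(z-o[2])/d[2]
def proj(f,P):
    K=np.array(f["camera_matrix"]);T=np.array(f["cam_to_world"])
    c=K@(T[:3,:3].T@(np.array(P)-T[:3,3]));return c[:2]/c[2]
def save(f,n,box=None,s=1):
    im=f["img"][:,:,::-1]
    if box: im=im[box[1]:box[3],box[0]:box[2]]
    cv2.imwrite("pics/"+n,cv2.resize(im,None,fx=s,fy=s,interpolation=cv2.INTER_CUBIC))
E
python3 - <<'E'
from h import *
s=robot.get_state();print({k:np.round(v,3) for k,v in s.items()},robot.nose_length)
fs={n:robot.grab_frame(n) for n in("top","side")}
save(fs["top"],"t0.png",None,1.4);save(fs["side"],"s0.png",None,1.4)
for n,f in fs.items():
    print(n,np.round(f["cam_to_world"],2).tolist(),np.round(f["camera_matrix"],0).tolist())
    for l in "post collar spacer bearing gear peg_holder anvil bearing_cup runout_stand dial_indicator".split():
        for d in robot.landmark_of(l,f)[:4]:
            print(l,np.round(d["point"]),round(d["p"],2),np.round(ray(f,d["point"],0)[:2],3))
E
```

```text
{'time': np.float64(0.0), 'q': array([1.011, 0.378, 0.08 , 1.274, 0.   , 1.46 ]), 'dq': array([ 0.001,  0.   , -0.001,  0.   ,  0.002,  0.002]), 'effort': array([ 2.0000e-03, -4.6360e+01,  2.6988e+01,  2.1000e-02,  0.0000e+00,
        0.0000e+00]), 'tool_pos': array([0.25 , 0.517, 0.247]), 'orientation': array([ 0.69 , -0.158,  0.157, -0.689]), 'ft_force': array([ 0.029, -0.679, -0.158]), 'moment': array([ 0.004, -0.022,  0.018]), 'opening': np.float64(0.085)} 0.017
top [[0.01, -0.98, 0.19, 0.34], [-1.0, -0.01, 0.03, 0.09], [-0.03, -0.19, -0.98, 1.03], [0.0, 0.0, 0.0, 1.0]] [[431.0, 0.0, 280.0], [0.0, 431.0, 203.0], [0.0, 0.0, 1.0]]
collar [223. 245.] 0.73 [0.434 0.256]
collar [179. 200.] 0.69 [0.543 0.37 ]
collar [221. 191.] 0.54 [0.567 0.267]
spacer [220. 194.] 0.6 [0.559 0.27 ]
bearing [219. 198.] 0.65 [0.547 0.271]
bearing [399. 186.] 0.52 [ 0.581 -0.169]
gear [223. 195.] 0.61 [0.556 0.261]
gear [225. 195.] 0.34 [0.557 0.257]
peg_holder [350. 204.] 0.64 [ 0.537 -0.051]
anvil [284. 242.] 0.72 [0.443 0.109]
anvil [168. 250.] 0.71 [0.42  0.389]
bearing_cup [405. 230.] 0.79 [ 0.472 -
[... 295 characters left out ...]
[0.0, 0.0, 1.0]]
post [254. 303.] 0.7 [0.559 0.268]
collar [314. 295.] 0.89 [0.44  0.254]
collar [261. 345.] 0.7 [0.548 0.369]
collar [257. 272.] 0.62 [0.55  0.177]
spacer [256. 277.] 0.75 [0.554 0.193]
bearing [254. 287.] 0.77 [0.559 0.225]
bearing [303. 249.] 0.72 [0.444 0.107]
gear [255. 292.] 0.79 [0.557 0.238]
peg_holder [256. 215.] 0.82 [ 0.549 -0.039]
peg_holder [254. 272.] 0.23 [0.558 0.178]
anvil [303. 248.] 0.75 [0.445 0.104]
anvil [256. 293.] 0.18 [0.554 0.241]
bearing_cup [283. 188.] 0.92 [ 0.47  -0.172]
bearing_cup [258. 275.] 0.48 [0.55  0.188]
runout_stand [256. 272.] 0.67 [0.553 0.18 ]
runout_stand [330. 349.] 0.56 [0.428 0.384]
dial_indicator [242. 188.] 0.87 [ 0.587 -0.177]
```

View pics/t0.png

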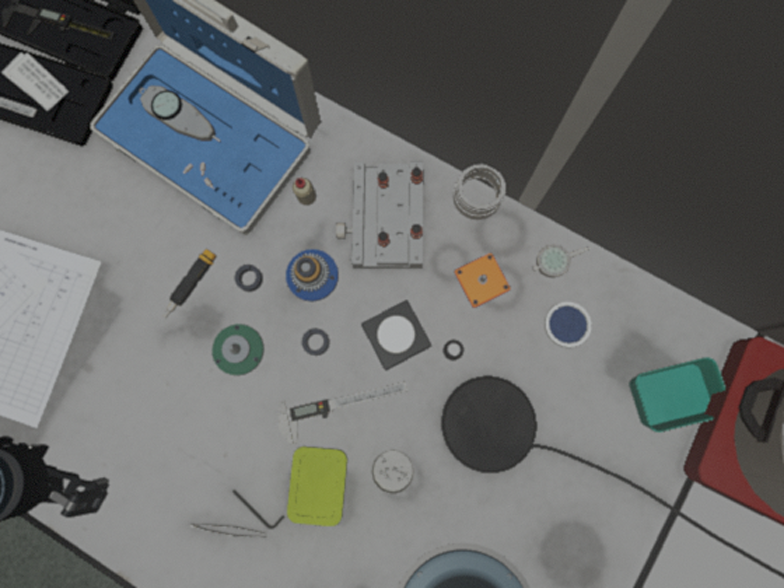

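View pics/s0.png

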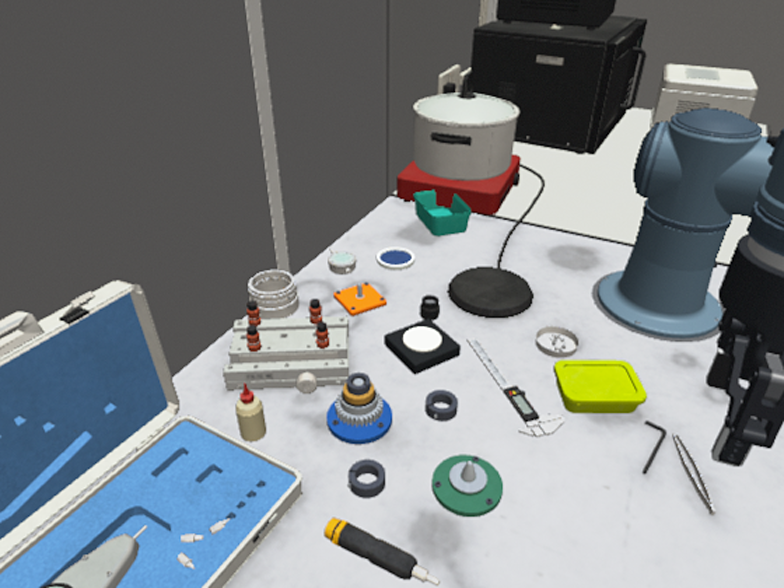

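The top view shows these, in pixels of the 1.4x picture:
- Stack on the blue foot at (311,273).
- Anvil at (396,335), orange plate at (483,279), cup at (568,324), green stand at (237,349), dial at (553,260).
- Loose grey or black rings at (248,277), (316,341) and (453,349). These are the collar look-alikes. The one meant is the 32 mm collar on top of the stack.

Next I'll confirm that in a crop and measure.

```bash
cat > m.py <<'E'
from h import *
C={"post":((100,120,50),(125,255,255),.010,(.56,.265)),"plate":((5,150,100),(20,255,255),.012,(.54,-.045)),
"anvil":((0,0,150),(180,60,255),.026,(.444,.108)),"pad":((100,80,30),(130,255,255),.006,(.47,-.175)),"stand":((60,90,20),(95,255,255),.009,(.42,.387))}
def blob(f,lo,hi,z,xy,r=65):
    p=proj(f,[*xy,z]);hsv=cv2.cvtColor(f["img"],cv2.COLOR_RGB2HSV)
    m=cv2.inRange(hsv,lo,hi);roi=np.zeros_like(m)
    c=[proj(f,[xy[0]+.065*np.cos(a),xy[1]+.065*np.sin(a),z]) for a in np.arange(0,6.3,.3)]
    cv2.fillConvexPoly(roi,np.int32(c),255);m&=roi
    n,l,s,_=cv2.connectedComponentsWithStats(m)
    if n<2:return None
    k=1+np.argmax(s[1:,4]);pts=np.argwhere(l==k)[:,::-1].astype(np.float32)
    w=np.array([ray(f,q,z)[:2] for q in cv2.convexHull(pts)[:,0]],np.float32)
    M=cv2.moments((w*1000).astype(np.float32));c=np.array([M["m10"],M["m01"]])/M["m00"]
    return c,cv2.minEnclosingCircle(w*1000),2*np.sqrt(M["m00"]/np.pi)
E
python3 - <<'E'
from m import *
for n in("top","side"):
    f=robot.grab_frame(n)
    save(f,"c_%s.png"%n,(195,165,250,225) if n=="top" else (215,250,320,360),7 if n=="top" else 5)
    for k,v in C.items():
        b=blob(f,*v); print(n,k,b and (np.round(b[0],1),np.round(b[1][0],1),round(2*b[1][1],1),round(b[2],1)))
E
cd pics; python3 -c "
import cv2,numpy as np
a=cv2.imread('c_top.png');b=cv2.imread('c_side.png');a=cv2.resize(a,(370,404));b=cv2.resize(b,(386,404));cv2.imwrite('c.png',np.hstack([a,b]))"
```

```text
top post (array([551.7, 260.9]), array([551.9, 260.7]), 88.2, np.float64(86.4))
top plate (array([543.3, -33.7]), array([541.4, -33.7]), 89.8, np.float64(76.9))
top anvil (array([447.7, 113.1]), array([447.7, 112.9]), 60.5, np.float64(59.3))
top pad (array([ 468.8, -178.7]), array([ 468.9, -178.9]), 58.6, np.float64(56.9))
top stand (array([nan, nan]), array([427.2, 423.6]), 2.4, np.float64(0.0))
side post (array([554. , 268.9]), array([553.8, 264.4]), 94.5, np.float64(86.1))
side plate (array([547.5, -30.6]), array([546.8, -31.6]), 97.7, np.float64(83.3))
side anvil (array([449.6, 111.3]), array([449.7, 111.5]), 65.1, np.float64(62.7))
side pad (array([ 470.4, -185.5]), array([ 470. , -184.8]), 60.3, np.float64(54.5))
side stand (array([423.5, 385.2]), array([423.7, 385.2]), 90.1, np.float64(87.3))m.py:13: RuntimeWarning: invalid value encountered in divide
  M=cv2.moments((w*1000).astype(np.float32));c=np.array([M["m10"],M["m01"]])/M["m00"]
```

View pics/c.png

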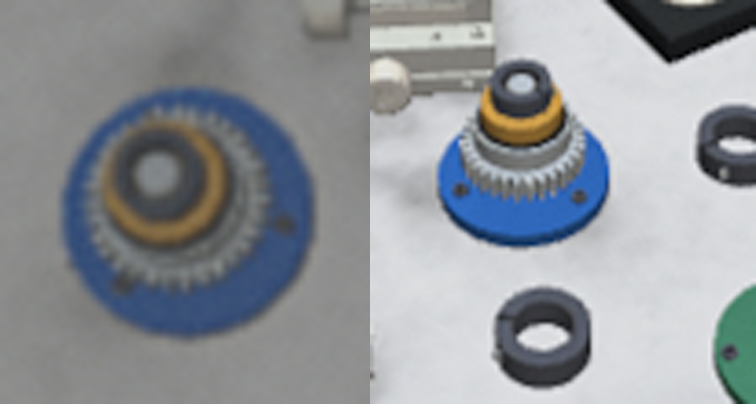

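The crop confirms it. The 32 mm collar sits on the brass ring on the post, and the larger loose rings with a slit are look-alikes. Next I'll refine the stand, plate and stack top.

```bash
sed -i 's/(5,150,100)/(3,110,50)/; s/(60,90,20)/(55,50,20)/; s/(100,120,50)/(95,80,30)/; s/(.56,.265)/(.552,.262)/; s/(.54,-.045)/(.545,-.033)/' m.py
python3 - <<'E'
from m import *
for n in("top","side"):
    f=robot.grab_frame(n)
    for k,v in C.items():
        b=blob(f,*v); print(n,k,b and (np.round(b[0],1),np.round(b[1][0],1),round(2*b[1][1],1),round(b[2],1)))
    for l,z,xy in(("collar",.075-.014*0,(.552,.262)),("runout_stand",0,(.42,.385)),("peg_holder",0,(.545,-.033)),("bearing_cup",0,(.47,-.178)),("gear",.02,(.552,.262)),("bearing",.034,(.552,.262)),("spacer",.049,(.552,.262)),("collar",.061,(.552,.262))):
        for d in robot.landmark_of(l,f):
            w=ray(f,d["point"],z)
            if np.hypot(*(w[:2]-xy))<.03: print(n,l,z,np.round(w[:2]*1000,1),round(d["p"],2))
    if n=="side": p=(215+(520-370)/386*105, 250+80/404*110)
    else: p=(195+155/370*55,165+175/404*60)
    print("shaft tip",np.round(ray(f,p,.072)*1000))
    print("cone",)
    hsv=cv2.cvtColor(f["img"],cv2.COLOR_RGB2HSV);q=proj(f,[.423,.4,.009]).astype(int);print(hsv[q[1],q[0]], q)
E
```

```text
top post (array([552. , 261.1]), array([551.9, 260.5]), 90.9, np.float64(88.8))
top plate (array([544. , -34.1]), array([544.4, -33.5]), 96.8, np.float64(80.9))
top anvil (array([447.7, 113.1]), array([447.7, 113. ]), 60.6, np.float64(59.3))
top pad (array([ 468.8, -178.8]), array([ 468.9, -178.9]), 58.6, np.float64(56.6))
top stand (array([421. , 383.7]), array([421.4, 383.7]), 86.0, np.float64(84.3))
top collar 0.075 [551.8 255.7] 0.63
top runout_stand 0 [422.8 383.3] 0.9
top peg_holder 0 [541.7 -49.3] 0.73
top bearing_cup 0 [ 466.6 -179.7] 0.67
top gear 0.02 [551.7 260.2] 0.43
top bearing 0.034 [554.1 270.3] 0.43
top spacer 0.049 [551.6 253.2] 0.61
top collar 0.061 [555.  258.1] 0.63
shaft tip [550. 261.  72.]
cone
[103  13 133] [162 248]
side post (array([554.3, 267.8]), array([554.6, 263.9]), 96.4, np.float64(88.4))
side plate (array([547.1, -29.4]), array([548.6, -27.7]), 102.4, np.float64(86.8))
side anvil (array([449.6, 111.3]), array([449.7, 111.5]), 65.1, np.float64(62.7))
side pad (array([ 470.7, -185.3]), array([ 470.4, -182.4]), 60.6, np.float64(54.5))
side stand (array([423.6, 384.8]), array([424. , 384.7]), 92.0, np.float64(88.5))
side collar 0.075 [559.5 266.8] 0.6
side runout_stand 0 [427.6 382.3] 0.59
side peg_holder 0 [547.7 -35.1] 0.72
side bearing_cup 0 [ 470.2 -201. ] 0.79
side gear 0.02 [554.9 251.6] 0.85
side bearing 0.034 [557.3 255.3] 0.58
side spacer 0.049 [549.8 247.7] 0.69
side collar 0.061 [559.7 251.4] 0.6
shaft tip [554. 257.  72.]
cone
[ 74  32 104] [335 352]
```

Fitted centres in mm:

| Thing | x | y |
|---|---|---|
| Post | 552.5 | 261 |
| Plate | 545.5 | -33 |
| Anvil | 448.5 | 112 |
| Cup | 469.5 | -180 |
| Stand | 422.5 | 384.5 |

The jaw direction (about 64° from x) keeps the fingers clear of the fixture.

Request:
{"fn": "send_rows", "kwargs": {"steps": [[38, -32, 0, 0, 0], [38, -32, 0, 0, 0], [38, -32, 0, 0, 0], [38, -32, 0, 0, 0], [38, -32, 0, 0, 0], [38, -32, 0, 0, 0], [38, -32, 0, 0, 0], [36, -32, 0, 0, 0], [0, 0, 0, 0, 0]]}}

```text
time: 3.0
tool_pos: [0.5569, 0.2557, 0.2485]
orientation: [-0.689, 0.154, -0.156, 0.691]
ft_force: [-0.2, 0.8, -0.7]
opening: 0.0854
```

Request:
{"fn": "send_rows", "kwargs": {"steps": [[-4, 5, -40, 0, 0.3], [0, 0, -40, 0, 0.3], [0, 0, -30, 0, 0.3], [0, 0, 0, 0, 0.3]]}}

```text
time: 3.4
tool_pos: [0.5547, 0.2599, 0.137]
orientation: [-0.687, 0.154, -0.159, 0.692]
ft_force: [-0.2, 0.4, -0.2]
opening: 0.0598
```

```bash
python3 - <<'E'
from h import *
s=robot.get_state();print(s["tool_pos"],s["opening"],robot.nose_length)
f=robot.grab_frame("side");g=robot.grab_frame("top")
save(f,"a.png",(190,170,330,320),4);save(g,"b.png",(165,135,275,250),4)
a=cv2.imread("pics/a.png")[:460];b=cv2.imread("pics/b.png");a=cv2.resize(a,(420,460*420//a.shape[1]));b=cv2.resize(b,(a.shape[0]*b.shape[1]//b.shape[0],a.shape[0]));cv2.imwrite("pics/ab.png",np.hstack([a,b])[:, :800])
p=s["tool_pos"];print(proj(f,p),proj(g,p),proj(f,p-[0,0,.017]),proj(g,p-[0,0,.017]))
E
```

```text
[0.55470571 0.25991446 0.13699199] 0.059821150585527366 0.017
[254.31475366 245.51981966] [213.42292738 182.52080771] [254.57529161 252.88660359] [214.82789681 184.34429679]
```

View pics/ab.png

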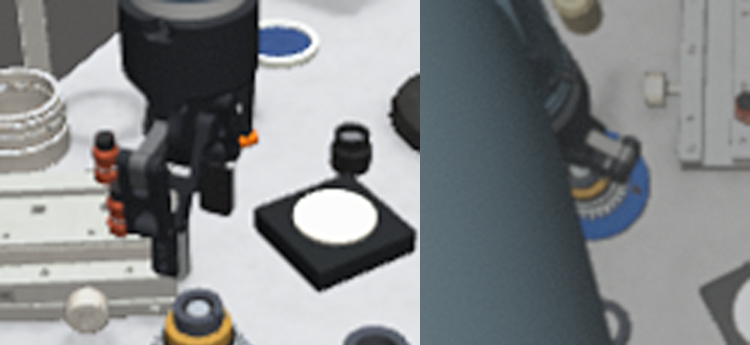

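The side crop shows the jaws centred over the collar, with the finger tips at about (254,251) px, as predicted. I'll go down to TCP z = 80 mm, so the tips stay above the spacer.

Request:
{"fn": "send_rows", "kwargs": {"steps": [[-2, 1, -20, 0, 0.3], [0, 0, -20, 0, 0.3], [0, 0, -10, 0, 0.3], [0, 0, 0, 0, 0.3]]}}

```text
time: 3.9
tool_pos: [0.5618, 0.2656, 0.101]
orientation: [-0.682, 0.146, -0.166, 0.697]
ft_force: [0.9, -0.6, 1.1]
opening: 0.0598
```

```bash
python3 - <<'E'
from h import *
from scipy.spatial.transform import Rotation as R
s=robot.get_state();print({k:np.round(v,4) for k,v in s.items()});print(R.from_quat(s["orientation"]).as_matrix().round(3))
E
```

```text
{'time': np.float64(3.9), 'q': array([ 0.3383,  0.5193, -0.0886,  0.9292,  0.0027,  0.7834]), 'dq': array([ 0.0056, -0.0244,  0.0407,  0.0239,  0.0014,  0.0005]), 'effort': array([-4.34000e-02, -5.08963e+01,  2.51822e+01, -7.54600e-01,
        1.23000e-02, -1.00000e-04]), 'tool_pos': array([0.5618, 0.2656, 0.101 ]), 'orientation': array([-0.6824,  0.1465, -0.1656,  0.6967]), 'ft_force': array([ 0.9229, -0.6404,  1.0616]), 'moment': array([0.0344, 0.0104, 0.0036]), 'opening': np.float64(0.0598)}
[[ 0.902  0.031  0.43 ]
 [-0.431  0.014  0.902]
 [ 0.022 -0.999  0.026]]
```

Request:
{"fn": "send_rows", "kwargs": {"steps": [[0, 0, 0, 0, 0.3], [0, 0, 0, 0, 0.3], [0, 0, 0, 0, 0.3]]}}

```text
time: 4.2
tool_pos: [0.5644, 0.2668, 0.1056]
orientation: [-0.681, 0.144, -0.167, 0.698]
ft_force: [-0.3, 0.0, -0.3]
opening: 0.0598
```

Request:
{"fn": "send_rows", "kwargs": {"steps": [[0, 0, 0, 0, 0.3], [0, 0, 0, 0, 0.3], [0, 0, 0, 0, 0.3], [0, 0, 0, 0, 0.3]]}}

```text
time: 4.6
tool_pos: [0.5653, 0.2671, 0.1072]
orientation: [-0.681, 0.144, -0.168, 0.698]
ft_force: [1.0, 0.4, 0.0]
opening: 0.0599
```

```bash
python3 - <<'E'
from h import *
from scipy.spatial.transform import Rotation as R
for i in range(3):
    s=robot.get_state();print(s["time"],s["q"].round(4) if hasattr(s["q"],"round") else s["q"],np.round(s["tool_pos"],4),R.from_quat(s["orientation"]).as_matrix()[:,1].round(3),np.round(s["dq"],3))
    robot.grab_frame("side")
E
```

```text
4.6 [ 0.3386  0.5144 -0.0801  0.9336  0.0028  0.7835] [0.5653 0.2671 0.1072] [ 0.039  0.017 -0.999] [-0.    -0.     0.001  0.     0.001  0.002]
4.65 [ 0.3386  0.5144 -0.0802  0.9335  0.0028  0.7835] [0.5653 0.2671 0.1071] [ 0.039  0.017 -0.999] [ 0.     0.001  0.001 -0.003  0.001  0.001]
4.7 [ 0.3386  0.5144 -0.0802  0.9335  0.0028  0.7835] [0.5653 0.267  0.1071] [ 0.039  0.017 -0.999] [-0.001  0.001 -0.002 -0.    -0.    -0.   ]
```

Request:
{"fn": "send_rows", "kwargs": {"steps": [[-3, -1, 2, 0, 0.3], [-3, -1, 2, 0, 0.3], [-3, -1, 2, 0, 0.3], [-3, -1, 2, 0, 0.3], [0, 0, 0, 0, 0.3], [0, 0, 0, 0, 0.3]]}}

```text
time: 5.35
tool_pos: [0.5516, 0.2625, 0.1157]
orientation: [-0.681, 0.144, -0.168, 0.698]
ft_force: [-0.7, -0.5, 0.2]
opening: 0.0597
```

```bash
cat > st.py <<'E'
from h import *
from scipy.spatial.transform import Rotation as R
s=robot.get_state();A=R.from_quat(s["orientation"]).as_matrix()
print(round(float(s["time"]),2),"pos",np.round(np.array(s["tool_pos"])*1000,1),"down",A[:,1].round(3),"open",A[:,2].round(3),"op",round(float(s["opening"])*1000,1),"F",np.round(s["ft_force"],1),"dq",np.round(s["dq"],3))
E
python3 st.py
```

```text
5.35 pos [551.6 262.5 115.7] down [ 0.039  0.017 -0.999] open [0.43  0.902 0.032] op 59.7 F [-0.7 -0.5  0.2] dq [ 0.002 -0.008 -0.005  0.002 -0.    -0.001]
```

Request:
{"fn": "send_rows", "kwargs": {"steps": [[0, 0, 40, 0, 0.3], [0, 0, 40, 0, 0.3], [0, 0, 30, 0, 0.3], [0, 0, 0, 0, 0.3], [0, 0, 0, 0, 0.3], [0, 0, 0, 0, 0.3], [0, 0, 0, 0, 0.3]]}}

```text
time: 6.05
tool_pos: [0.5489, 0.2615, 0.2259]
orientation: [-0.682, 0.146, -0.166, 0.697]
ft_force: [-0.5, 0.5, 0.1]
opening: 0.0597
```

```bash
python3 st.py
```

```text
6.05 pos [548.9 261.5 225.9] down [ 0.033  0.014 -0.999] open [0.43  0.902 0.027] op 59.7 F [-0.5  0.5  0.1] dq [-0.001  0.008 -0.013 -0.008 -0.001 -0.   ]
```

Request:
{"fn": "send_rows", "kwargs": {"steps": [[0, 0, -5, 0, 0.3], [1, 0, -10, 0, 0.3], [1, 0, -15, 0, 0.3], [1, 0, -20, 0, 0.3], [0, 0, -20, 0, 0.3], [0, 0, -15, 0, 0.3], [0, 0, -10, 0, 0.3], [0, 0, -7, 0, 0.3], [0, 0, -4, 0, 0.3], [0, 0, -2, 0, 0.3], [0, 0, 0, 0, 0.3]]}}

```text
time: 7.15
tool_pos: [0.5468, 0.2595, 0.1022]
orientation: [-0.685, 0.15, -0.162, 0.695]
ft_force: [-1.1, 0.9, -0.5]
opening: 0.06
```

```bash
python3 st.py
```

```text
7.15 pos [546.8 259.5 102.2] down [ 0.02  0.01 -1.  ] open [0.43  0.903 0.017] op 60.0 F [-1.1  0.9 -0.5] dq [-0.    -0.006  0.008  0.001  0.001 -0.   ]
```

Request:
{"fn": "send_rows", "kwargs": {"steps": [[2, 1, -3, 0, 0.3], [2, 0, -4, 0, 0.3], [2, 0, -5, 0, 0.3], [0, 0, -4, 0, 0.3], [0, 0, -3, 0, 0.3], [0, 0, -1, 0, 0.3], [0, 0, 0, 0, 0.3]]}}

```text
time: 7.85
tool_pos: [0.5552, 0.2612, 0.0826]
orientation: [-0.684, 0.149, -0.163, 0.695]
ft_force: [0.1, 0.8, 0.2]
opening: 0.0598
```

```bash
python3 st.py
```

```text
7.85 pos [555.2 261.2  82.6] down [ 0.024  0.011 -1.   ] open [0.43  0.902 0.02 ] op 59.8 F [0.1 0.8 0.2] dq [ 0.001 -0.    -0.002  0.    -0.001 -0.   ]
```

Request:
{"fn": "send_rows", "kwargs": {"steps": [[-1, 0, -1, 0, 0.3], [-1, 0, -1, 0, 0.3], [0, 0, 0, 0, 0.5], [0, 0, 0, 0, 0.7], [0, 0, 0, 0, 1], [0, 0, 0, 0, 1], [0, 0, 0, 0, 1], [0, 0, 0, 0, 1], [0, 0, 0, 0, 1]]}}

```text
time: 8.75
tool_pos: [0.5534, 0.2613, 0.0813]
orientation: [-0.684, 0.148, -0.164, 0.696]
ft_force: [-0.4, -1.0, 0.6]
opening: 0.0292
```

```bash
python3 st.py
```

```text
8.75 pos [553.4 261.3  81.3] down [ 0.025  0.012 -1.   ] open [0.43  0.903 0.021] op 29.2 F [-0.4 -1.   0.6] dq [-0.002  0.001  0.001 -0.001  0.001  0.   ]
```

Request:
{"fn": "send_rows", "kwargs": {"steps": [[0, 0, 2, 0, 1], [0, 0, 4, 0, 1], [0, 0, 6, 0, 1], [0, 0, 8, 0, 1], [0, 0, 8, 0, 1], [0, 0, 6, 0, 1], [0, 0, 4, 0, 1], [0, 0, 2, 0, 1], [0, 0, 0, 0, 1]]}}

```text
time: 9.65
tool_pos: [0.5536, 0.2614, 0.1256]
orientation: [-0.683, 0.148, -0.164, 0.696]
ft_force: [-0.9, 1.0, -1.0]
opening: 0.0291
```

```bash
python3 st.py; python3 -c "
from h import *
f=robot.grab_frame('side');save(f,'l1.png',(200,190,310,320),4)"
```

```text
9.65 pos [553.6 261.4 125.6] down [ 0.026  0.012 -1.   ] open [0.43  0.902 0.022] op 29.1 F [-0.9  1.  -1. ] dq [ 0.    -0.002  0.    -0.001 -0.002 -0.001]
```

View pics/l1.png

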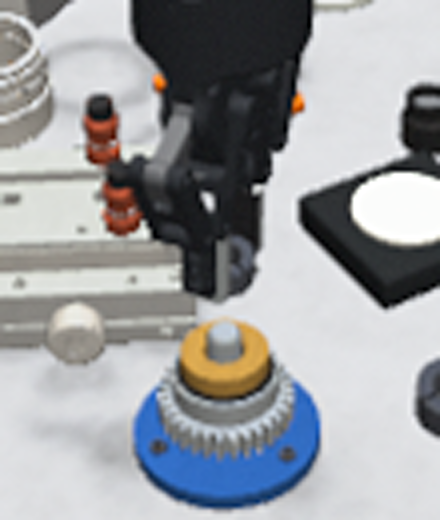

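The side crop shows the collar held level in the jaws, with spacer, bearing and gear still on the post. I'll carry it to the plate, high over the fixture.

Request:
{"fn": "send_rows", "kwargs": {"steps": [[0, 0, 5, 0, 1], [0, 0, 10, 0, 1], [0, 0, 15, 0, 1], [0, -5, 15, 0, 1], [0, -10, 10, 0, 1], [0, -15, 5, 0, 1], [0, -22, 0, 0, 1], [-1, -28, 0, 0, 1], [-1, -30, 0, 0, 1], [-1, -30, 0, 0, 1], [-1, -30, 0, 0, 1], [-1, -30, 0, 0, 1]]}}

```text
time: 10.9
tool_pos: [0.5454, 0.051, 0.1893]
orientation: [-0.685, 0.147, -0.162, 0.695]
ft_force: [0.8, 0.4, -0.1]
opening: 0.0291
```

Request:
{"fn": "send_rows", "kwargs": {"steps": [[-1, -28, 0, 0, 1], [-1, -22, 0, 0, 1], [0, -16, 0, 0, 1], [0, -10, 0, 0, 1], [0, -6, 0, 0, 1], [0, -3, 0, 0, 1], [0, 0, 0, 0, 1], [0, 0, 0, 0, 1]]}}

```text
time: 11.7
tool_pos: [0.5394, -0.0455, 0.189]
orientation: [-0.685, 0.151, -0.165, 0.694]
ft_force: [-0.8, -0.4, -0.5]
opening: 0.0296
```

```bash
python3 st.py
```

```text
11.7 pos [539.4 -45.5 189. ] down [ 0.022  0.009 -1.   ] open [0.435 0.9   0.017] op 29.6 F [-0.8 -0.4 -0.5] dq [ 0.003  0.001 -0.001  0.002  0.002 -0.001]
```

Request:
{"fn": "send_rows", "kwargs": {"steps": [[1, 2, -5, 0, 1], [1, 2, -10, 0, 1], [1, 2, -15, 0, 1], [1, 2, -18, 0, 1], [1, 2, -18, 0, 1], [1, 2, -12, 0, 1], [1, 0, -8, 0, 1], [0, 0, -5, 0, 1], [0, 0, -3, 0, 1], [0, 0, -1, 0, 1], [0, 0, 0, 0, 1]]}}

```text
time: 12.8
tool_pos: [0.5461, -0.0273, 0.0859]
orientation: [-0.685, 0.149, -0.161, 0.695]
ft_force: [-0.2, -0.2, -0.6]
opening: 0.0292
```

```bash
python3 st.py
```

```text
12.8 pos [546.1 -27.3  85.9] down [ 0.02  0.01 -1.  ] open [0.428 0.904 0.018] op 29.2 F [-0.2 -0.2 -0.6] dq [ 0.    -0.002  0.005 -0.     0.001  0.   ]
```

Request:
{"fn": "send_rows", "kwargs": {"steps": [[0, -1, -2, 0, 1], [0, -2, -4, 0, 1], [0, -1, -4, 0, 1], [0, -1, -4, 0, 1], [0, 0, -3, 0, 1], [0, 0, -1, 0, 1], [0, 0, 0, 0, 1]]}}

```text
time: 13.5
tool_pos: [0.5474, -0.0335, 0.0679]
orientation: [-0.685, 0.148, -0.163, 0.695]
ft_force: [-0.5, -0.4, -0.4]
opening: 0.0294
```

```bash
python3 st.py; python3 -c "
from h import *
s=robot.get_state();p=np.array(s['tool_pos'])
f=robot.grab_frame('side');save(f,'p1.png',(210,160,310,260),5)
g=robot.grab_frame('top');save(g,'p1t.png',(300,150,400,250),5)
a=cv2.imread('pics/p1.png');b=cv2.imread('pics/p1t.png');cv2.imwrite('pics/p1c.png',cv2.resize(np.hstack([a,b]),(800,400)))
for n,x in(('s',f),('t',g)):
  print(n,proj(x,p-[0,0,.013]),proj(x,[.5455,-.033,.038]))"
```

```text
13.5 pos [547.4 -33.5  67.9] down [ 0.023  0.009 -1.   ] open [0.429 0.903 0.019] op 29.4 F [-0.5 -0.4 -0.4] dq [-0.    -0.    -0.002  0.001 -0.001  0.   ]
s [256.10058178 197.70904066] [257.02949682 203.52052681]
t [345.90253833 194.51338817] [344.81606437 196.78434582]
```

View pics/p1c.png

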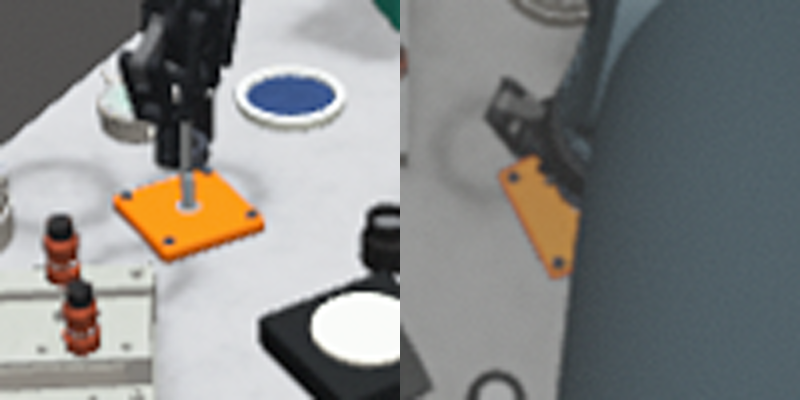

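The side view shows the plate with its peg base at (257,211) px and the jaws directly above. The offset is about 2 mm, well inside the 5.5 mm play, so I'll lower.

Request:
{"fn": "send_rows", "kwargs": {"steps": [[-1, 0, -2, 0, 1], [-1, 0, -4, 0, 1], [0, 0, -5, 0, 1], [0, 0, -6, 0, 1], [0, 0, -6, 0, 1], [0, 0, -4, 0, 1], [0, 0, -3, 0, 1], [0, 0, -2, 0, 1], [0, 0, -1, 0, 1], [0, 0, 0, 0, 1]]}}

```text
time: 14.6
tool_pos: [0.5453, -0.0333, 0.0323]
orientation: [-0.685, 0.148, -0.163, 0.695]
ft_force: [0.6, -0.2, -0.0]
opening: 0.0293
```

```bash
python3 st.py
```

```text
14.6 pos [545.3 -33.3  32.3] down [ 0.024  0.009 -1.   ] open [0.429 0.903 0.019] op 29.3 F [ 0.6 -0.2 -0. ] dq [ 0.002  0.001 -0.001 -0.001 -0.001 -0.001]
```

Request:
{"fn": "send_rows", "kwargs": {"steps": [[0, 0, -1, 0, 1], [0, 0, 0, 0, 1], [0, 0, 0, 0, 0.55], [0, 0, 0, 0, 0.5], [0, 0, 0, 0, 0.4], [0, 0, 0, 0, 0.3], [0, 0, 0, 0, 0.3]]}}

```text
time: 15.3
tool_pos: [0.5465, -0.0335, 0.0329]
orientation: [-0.685, 0.147, -0.164, 0.695]
ft_force: [0.0, 0.4, -0.1]
opening: 0.0598
```

Request:
{"fn": "send_rows", "kwargs": {"steps": [[0, 0, 2, 0, 0.3], [0, 0, 5, 0, 0.3], [0, 0, 8, 0, 0.3], [0, 0, 12, 0, 0.3], [0, 0, 16, 0, 0.3], [0, 0, 16, 0, 0.3], [0, 0, 12, 0, 0.3], [0, 0, 8, 0, 0.3], [0, 0, 4, 0, 0.3], [0, 0, 2, 0, 0.3], [0, 0, 0, 0, 0.3]]}}

```text
time: 16.4
tool_pos: [0.5472, -0.0337, 0.1275]
orientation: [-0.685, 0.145, -0.165, 0.695]
ft_force: [0.1, 0.1, -0.6]
opening: 0.0596
```

```bash
python3 st.py; python3 -c "
from h import *
f=robot.grab_frame('side');save(f,'p2.png',(190,160,330,320),3)"
```

```text
16.4 pos [547.2 -33.7 127.5] down [ 0.03   0.008 -1.   ] open [0.428 0.903 0.02 ] op 59.6 F [ 0.1  0.1 -0.6] dq [-0.     0.    -0.004 -0.    -0.001 -0.001]
```

View pics/p2.png

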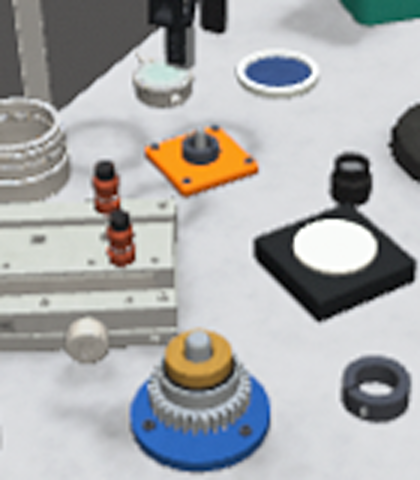

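The collar (201,147 in the crop) lies flat round the peg, and the other three parts are still on the post. Back for the spacer.

Request:
{"fn": "send_rows", "kwargs": {"steps": [[0, 0, 5, 0, 0.2], [0, 0, 12, 0, 0.2], [0, 5, 15, 0, 0.2], [0, 12, 12, 0, 0.2], [0, 20, 6, 0, 0.2], [0, 28, 0, 0, 0.2], [1, 32, 0, 0, 0.2], [1, 34, 0, 0, 0.2], [1, 34, 0, 0, 0.2], [1, 32, 0, 0, 0.2], [1, 28, 0, 0, 0.2], [1, 22, 0, 0, 0.2]]}}

```text
time: 17.65
tool_pos: [0.552, 0.2197, 0.1851]
orientation: [-0.684, 0.148, -0.167, 0.694]
ft_force: [1.1, -1.1, 0.2]
opening: 0.0687
```

Request:
{"fn": "send_rows", "kwargs": {"steps": [[0, 16, 0, 0, 0.2], [0, 10, 0, 0, 0.2], [0, 6, 0, 0, 0.2], [0, 3, 0, 0, 0.2], [0, 0, 0, 0, 0.2], [0, 0, 0, 0, 0.2]]}}

```text
time: 18.25
tool_pos: [0.552, 0.2572, 0.1863]
orientation: [-0.684, 0.148, -0.167, 0.694]
ft_force: [0.2, -0.0, 0.2]
opening: 0.0682
```

```bash
python3 st.py
```

```text
18.25 pos [552.  257.2 186.3] down [ 0.03   0.008 -1.   ] open [0.434 0.901 0.02 ] op 68.2 F [ 0.2 -0.   0.2] dq [-0.008 -0.001 -0.004  0.    -0.002 -0.001]
```

Request:
{"fn": "send_rows", "kwargs": {"steps": [[0, 1, -5, 0, 0.2], [0, 1, -10, 0, 0.2], [0, 1, -15, 0, 0.2], [0, 1, -18, 0, 0.2], [0, 0, -18, 0, 0.2], [0, 0, -12, 0, 0.2], [0, 0, -8, 0, 0.2], [0, 0, -5, 0, 0.2], [0, 0, -3, 0, 0.2], [0, 0, -1, 0, 0.2], [0, 0, 0, 0, 0.2]]}}

```text
time: 19.35
tool_pos: [0.551, 0.2574, 0.0833]
orientation: [-0.685, 0.15, -0.168, 0.693]
ft_force: [0.3, -0.5, 0.2]
opening: 0.0683
```

```bash
python3 st.py
```

```text
19.35 pos [551.  257.4  83.3] down [ 0.028  0.006 -1.   ] open [0.439 0.898 0.017] op 68.3 F [ 0.3 -0.5  0.2] dq [-0.001 -0.002  0.005  0.001 -0.    -0.001]
```

Request:
{"fn": "send_rows", "kwargs": {"steps": [[0, 1, -2, 0, 0.2], [1, 1, -3, 0, 0.2], [1, 1, -4, 0, 0.2], [0, 1, -3, 0, 0.2], [0, 0, -2, 0, 0.2], [0, 0, -1, 0, 0.2], [0, 0, 0, 0, 0.2]]}}

```text
time: 20.05
tool_pos: [0.5546, 0.2625, 0.0687]
orientation: [-0.684, 0.149, -0.169, 0.694]
ft_force: [0.3, -0.1, -0.2]
opening: 0.0686
```

```bash
python3 st.py
```

```text
20.05 pos [554.6 262.5  68.7] down [ 0.031  0.007 -0.999] open [0.438 0.899 0.02 ] op 68.6 F [ 0.3 -0.1 -0.2] dq [-0.     0.    -0.     0.001 -0.001  0.   ]
```

Close, then lift.

Request:
{"fn": "send_rows", "kwargs": {"steps": [[-1, -1, 0, 0, 0.2], [0, 0, 0, 0, 0.4], [0, 0, 0, 0, 0.5], [0, 0, 0, 0, 1], [0, 0, 0, 0, 1], [0, 0, 0, 0, 1], [0, 0, 0, 0, 1], [0, 0, 0, 0, 1]]}}

```text
time: 20.85
tool_pos: [0.5538, 0.2612, 0.0694]
orientation: [-0.684, 0.149, -0.17, 0.694]
ft_force: [-0.3, 1.1, 0.2]
opening: 0.0384
```

```bash
python3 st.py
```

```text
20.85 pos [553.8 261.2  69.4] down [ 0.032  0.007 -0.999] open [0.439 0.898 0.02 ] op 38.4 F [-0.3  1.1  0.2] dq [-0.001 -0.001  0.001 -0.     0.     0.001]
```

Request:
{"fn": "send_rows", "kwargs": {"steps": [[0, 0, 2, 0, 1], [0, 0, 4, 0, 1], [0, 0, 6, 0, 1], [0, 0, 8, 0, 1], [0, 0, 8, 0, 1], [0, 0, 8, 0, 1], [0, 0, 6, 0, 1], [0, 0, 4, 0, 1], [0, 0, 2, 0, 1], [0, 0, 0, 0, 1]]}}

```text
time: 21.85
tool_pos: [0.5538, 0.2614, 0.1223]
orientation: [-0.684, 0.149, -0.17, 0.694]
ft_force: [-0.4, -0.4, -0.4]
opening: 0.0384
```

```bash
python3 st.py; python3 -c "
from h import *
f=robot.grab_frame('side');save(f,'l2.png',(210,200,310,320),4)"
```

```text
21.85 pos [553.8 261.4 122.3] down [ 0.033  0.007 -0.999] open [0.439 0.898 0.021] op 38.4 F [-0.4 -0.4 -0.4] dq [-0.001 -0.001 -0.002  0.001 -0.002  0.   ]
```

View pics/l2.png

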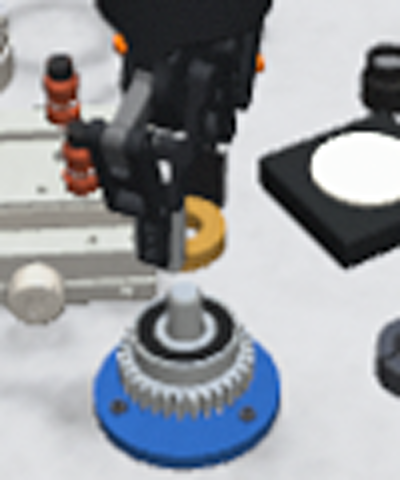

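The spacer is held level and the bearing and gear are still on the post. Over to the anvil.

Request:
{"fn": "send_rows", "kwargs": {"steps": [[0, 0, 5, 0, 1], [0, 0, 10, 0, 1], [-3, -5, 10, 0, 1], [-7, -10, 5, 0, 1], [-11, -16, 0, 0, 1], [-15, -21, 0, 0, 1], [-16, -22, 0, 0, 1], [-15, -21, 0, 0, 1], [-12, -17, 0, 0, 1], [-8, -12, 0, 0, 1], [-5, -7, 0, 0, 1], [-2, -4, 0, 0, 1]]}}

```text
time: 23.1
tool_pos: [0.4518, 0.1172, 0.158]
orientation: [-0.684, 0.148, -0.171, 0.694]
ft_force: [0.5, -0.8, -0.9]
opening: 0.0387
```

Request:
{"fn": "send_rows", "kwargs": {"steps": [[-1, -1, 0, 0, 1], [0, 0, 0, 0, 1], [0, 0, 0, 0, 1]]}}

```text
time: 23.4
tool_pos: [0.4513, 0.1161, 0.1586]
orientation: [-0.684, 0.147, -0.172, 0.694]
ft_force: [0.3, -0.5, -1.3]
opening: 0.0389
```

```bash
python3 st.py
```

```text
23.4 pos [451.3 116.1 158.6] down [ 0.037  0.006 -0.999] open [0.44  0.898 0.022] op 38.9 F [ 0.3 -0.5 -1.3] dq [ 0.002  0.003  0.003 -0.001  0.003 -0.001]
```

Request:
{"fn": "send_rows", "kwargs": {"steps": [[0, -1, -5, 0, 1], [-1, -1, -10, 0, 1], [-1, -1, -15, 0, 1], [0, -1, -16, 0, 1], [0, 0, -15, 0, 1], [0, 0, -10, 0, 1], [0, 0, -7, 0, 1], [0, 0, -4, 0, 1], [0, 0, -2, 0, 1], [0, 0, -1, 0, 1], [0, 0, 0, 0, 1]]}}

```text
time: 24.5
tool_pos: [0.45, 0.1136, 0.0667]
orientation: [-0.684, 0.146, -0.171, 0.694]
ft_force: [0.8, 0.6, -0.8]
opening: 0.0388
```

```bash
python3 st.py
```

```text
24.5 pos [450.  113.6  66.7] down [ 0.037  0.007 -0.999] open [0.437 0.899 0.023] op 38.8 F [ 0.8  0.6 -0.8] dq [ 0.    -0.004  0.007  0.003  0.001 -0.002]
```

Request:
{"fn": "send_rows", "kwargs": {"steps": [[-1, -1, -2, 0, 1], [-1, -1, -4, 0, 1], [0, 0, -5, 0, 1], [0, 0, -4, 0, 1], [0, 0, -2, 0, 1], [0, 0, -1, 0, 1], [0, 0, 0, 0, 1]]}}

```text
time: 25.2
tool_pos: [0.449, 0.1114, 0.0482]
orientation: [-0.683, 0.145, -0.172, 0.695]
ft_force: [0.4, 0.4, -1.0]
opening: 0.0386
```

```bash
python3 st.py
```

```text
25.2 pos [449.  111.4  48.2] down [ 0.04   0.007 -0.999] open [0.437 0.899 0.024] op 38.6 F [ 0.4  0.4 -1. ] dq [0.    0.002 0.002 0.001 0.001 0.001]
```

Request:
{"fn": "send_rows", "kwargs": {"steps": [[0, 0, -1, 0, 1], [0, 0, -1, 0, 1], [0, 0, 0, 0, 1], [0, 0, 0, 0, 0.5], [0, 0, 0, 0, 0.4], [0, 0, 0, 0, 0.3], [0, 0, 0, 0, 0.2], [0, 0, 0, 0, 0.2]]}}

```text
time: 26.0
tool_pos: [0.4502, 0.1116, 0.047]
orientation: [-0.683, 0.145, -0.173, 0.695]
ft_force: [-0.2, 0.3, -0.3]
opening: 0.0684
```

Request:
{"fn": "send_rows", "kwargs": {"steps": [[0, 0, 2, 0, 0.2], [0, 0, 5, 0, 0.2], [0, 0, 8, 0, 0.2], [0, 0, 12, 0, 0.2], [0, 0, 15, 0, 0.2], [0, 0, 15, 0, 0.2], [0, 0, 15, 0, 0.2], [0, 0, 12, 0, 0.2], [0, 0, 8, 0, 0.2], [0, 0, 4, 0, 0.2], [0, 0, 2, 0, 0.2], [0, 0, 0, 0, 0.2]]}}

```text
time: 27.2
tool_pos: [0.4502, 0.1116, 0.1538]
orientation: [-0.683, 0.144, -0.173, 0.695]
ft_force: [0.0, 0.2, -0.1]
opening: 0.0684
```

```bash
python3 st.py; python3 -c "
from h import *
f=robot.grab_frame('side');save(f,'p3.png',(190,180,350,320),3)"
```

```text
27.2 pos [450.2 111.6 153.8] down [ 0.045  0.008 -0.999] open [0.436 0.899 0.027] op 68.4 F [ 0.   0.2 -0.1] dq [ 0.001  0.001 -0.006 -0.002 -0.001  0.   ]
```

View pics/p3.png

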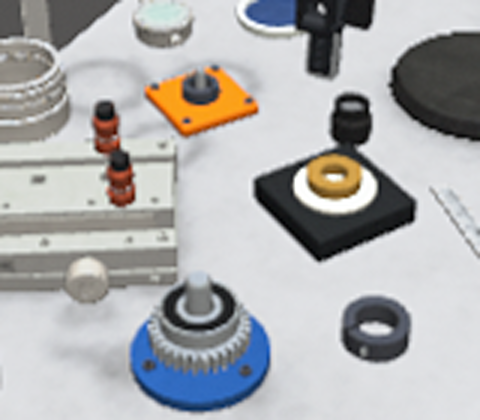

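The spacer lies centred and flat on the anvil, and the bearing and gear are undisturbed. Next, the bearing.

Request:
{"fn": "send_rows", "kwargs": {"steps": [[0, 0, 40, 0, 0], [0, 0, 30, 0, 0], [0, 0, 0, 0, 0], [3, 5, 0, 0, 0], [7, 10, 0, 0, 0], [11, 16, 0, 0, 0], [15, 21, 0, 0, 0], [16, 23, 0, 0, 0], [15, 22, 0, 0, 0], [13, 19, 0, 0, 0], [9, 13, 0, 0, 0], [6, 9, 0, 0, 0]]}}

```text
time: 28.45
tool_pos: [0.5408, 0.2589, 0.2074]
orientation: [-0.687, 0.153, -0.164, 0.692]
ft_force: [-0.3, -0.6, -0.8]
opening: 0.0854
```

Request:
{"fn": "send_rows", "kwargs": {"steps": [[3, 5, 0, 0, 0], [1, 2, 0, 0, 0], [0, 0, 0, 0, 0], [0, 0, 0, 0, 0]]}}

```text
time: 28.85
tool_pos: [0.5436, 0.2684, 0.2019]
orientation: [-0.688, 0.154, -0.161, 0.69]
ft_force: [0.6, 0.3, 0.7]
opening: 0.0856
```

```bash
python3 st.py
```

```text
28.85 pos [543.6 268.4 201.9] down [ 0.01   0.001 -1.   ] open [0.435 0.9   0.005] op 85.6 F [0.6 0.3 0.7] dq [-0.     0.002 -0.004 -0.001 -0.     0.004]
```

Request:
{"fn": "send_rows", "kwargs": {"steps": [[2, -1, -5, 0, 0], [2, -2, -10, 0, 0], [2, -2, -16, 0, 0], [2, -1, -20, 0, 0], [1, -1, -20, 0, 0], [1, 0, -16, 0, 0], [1, 0, -11, 0, 0], [0, 0, -8, 0, 0], [0, 0, -5, 0, 0], [0, 0, -2, 0, 0], [0, 0, -1, 0, 0], [0, 0, 0, 0, 0]]}}

```text
time: 30.05
tool_pos: [0.5553, 0.2567, 0.0821]
orientation: [-0.687, 0.155, -0.164, 0.69]
ft_force: [0.4, -0.5, -0.3]
opening: 0.0858
```

```bash
python3 st.py
```

```text
30.05 pos [555.3 256.7  82.1] down [ 0.013  0.001 -1.   ] open [0.44  0.898 0.007] op 85.8 F [ 0.4 -0.5 -0.3] dq [-0.002 -0.006  0.009  0.001  0.     0.001]
```

Request:
{"fn": "send_rows", "kwargs": {"steps": [[-1, 2, -2, 0, 0], [-1, 1, -4, 0, 0], [0, 1, -6, 0, 0], [0, 0, -6, 0, 0], [0, 0, -4, 0, 0], [0, 0, -3, 0, 0], [0, 0, -2, 0, 0], [0, 0, 0, 0, 0]]}}

```text
time: 30.85
tool_pos: [0.5538, 0.2617, 0.0538]
orientation: [-0.687, 0.154, -0.165, 0.691]
ft_force: [-0.1, 1.2, 0.1]
opening: 0.0852
```

```bash
python3 st.py
```

```text
30.85 pos [553.8 261.7  53.8] down [ 0.015  0.002 -1.   ] open [0.439 0.898 0.008] op 85.2 F [-0.1  1.2  0.1] dq [-0.    -0.001  0.001  0.003 -0.     0.   ]
```

Request:
{"fn": "send_rows", "kwargs": {"steps": [[-1, 0, 0, 0, 0.1], [0, 0, 0, 0, 0.3], [0, 0, 0, 0, 0.4], [0, 0, 0, 0, 1], [0, 0, 0, 0, 1], [0, 0, 0, 0, 1], [0, 0, 0, 0, 1], [0, 0, 0, 0, 1]]}}

```text
time: 31.65
tool_pos: [0.5532, 0.2617, 0.055]
orientation: [-0.687, 0.154, -0.165, 0.691]
ft_force: [-1.0, -0.5, 1.1]
opening: 0.0491
```

```bash
python3 st.py
```

```text
31.65 pos [553.2 261.7  55. ] down [ 0.017  0.002 -1.   ] open [0.439 0.898 0.009] op 49.1 F [-1.  -0.5  1.1] dq [ 0.001  0.     0.001  0.001  0.    -0.   ]
```

Request:
{"fn": "send_rows", "kwargs": {"steps": [[0, 0, 2, 0, 1], [0, 0, 4, 0, 1], [0, 0, 6, 0, 1], [0, 0, 8, 0, 1], [0, 0, 10, 0, 1], [0, 0, 10, 0, 1], [0, 0, 10, 0, 1], [0, 0, 8, 0, 1], [0, 0, 6, 0, 1], [0, 0, 4, 0, 1], [0, 0, 2, 0, 1], [0, 0, 0, 0, 1]]}}

```text
time: 32.85
tool_pos: [0.5535, 0.2618, 0.1322]
orientation: [-0.686, 0.153, -0.166, 0.691]
ft_force: [0.2, -0.5, -1.8]
opening: 0.0493
```

```bash
python3 st.py; python3 -c "
from h import *
f=robot.grab_frame('side');save(f,'l3.png',(210,200,310,320),4)"
```

```text
32.85 pos [553.5 261.8 132.2] down [ 0.018  0.003 -1.   ] open [0.439 0.898 0.01 ] op 49.3 F [ 0.2 -0.5 -1.8] dq [ 0.     0.002 -0.003 -0.001  0.     0.001]
```

View pics/l3.png

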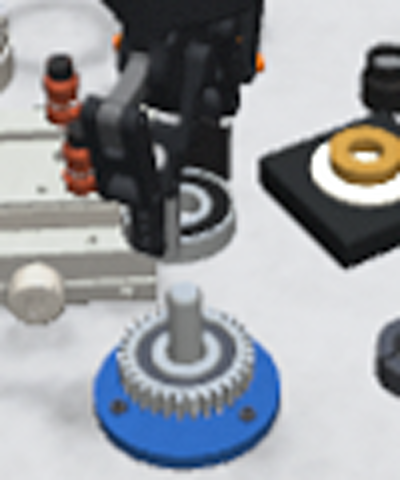

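The bearing is held level and the gear is alone on the post. Over to the cup.

Request:
{"fn": "send_rows", "kwargs": {"steps": [[0, 0, 5, 0, 1], [0, 0, 12, 0, 1], [0, 0, 18, 0, 1], [0, -5, 12, 0, 1], [-2, -12, 6, 0, 1], [-4, -20, 0, 0, 1], [-6, -28, 0, 0, 1], [-7, -34, 0, 0, 1], [-7, -36, 0, 0, 1], [-7, -36, 0, 0, 1], [-7, -36, 0, 0, 1], [-7, -36, 0, 0, 1]]}}

```text
time: 34.1
tool_pos: [0.5022, 0.0085, 0.1898]
orientation: [-0.688, 0.151, -0.164, 0.691]
ft_force: [-0.8, -0.6, -0.9]
opening: 0.0489
```

Request:
{"fn": "send_rows", "kwargs": {"steps": [[-7, -36, 0, 0, 1], [-7, -36, 0, 0, 1], [-6, -32, 0, 0, 1], [-5, -26, 0, 0, 1], [-4, -20, 0, 0, 1], [-3, -14, 0, 0, 1], [-2, -8, 0, 0, 1], [0, -4, 0, 0, 1], [0, -2, 0, 0, 1], [0, 0, 0, 0, 1], [0, 0, 0, 0, 1]]}}

```text
time: 35.2
tool_pos: [0.459, -0.1849, 0.192]
orientation: [-0.688, 0.154, -0.169, 0.689]
ft_force: [0.2, 0.0, -0.2]
opening: 0.0491
```

```bash
python3 st.py
```

```text
35.2 pos [ 459.  -184.9  192. ] down [ 0.02  -0.004 -1.   ] open [0.445 0.896 0.006] op 49.1 F [ 0.2  0.  -0.2] dq [ 0.008 -0.    -0.     0.001  0.002 -0.001]
```

Request:
{"fn": "send_rows", "kwargs": {"steps": [[2, 1, -5, 0, 1], [2, 1, -11, 0, 1], [2, 1, -18, 0, 1], [2, 1, -22, 0, 1], [1, 0, -22, 0, 1], [1, 0, -18, 0, 1], [1, 0, -12, 0, 1], [0, 0, -8, 0, 1], [0, 0, -5, 0, 1], [0, 0, -2, 0, 1], [0, 0, -1, 0, 1], [0, 0, 0, 0, 1]]}}

```text
time: 36.4
tool_pos: [0.4711, -0.1752, 0.0578]
orientation: [-0.688, 0.152, -0.166, 0.69]
ft_force: [0.5, -0.3, -1.2]
opening: 0.0491
```

```bash
python3 st.py
```

```text
36.4 pos [ 471.1 -175.2   57.8] down [ 0.019 -0.002 -1.   ] open [0.438 0.899 0.007] op 49.1 F [ 0.5 -0.3 -1.2] dq [ 0.001 -0.005  0.007  0.001 -0.002 -0.   ]
```

Request:
{"fn": "send_rows", "kwargs": {"steps": [[-1, -2, -2, 0, 1], [0, -2, -4, 0, 1], [0, -1, -5, 0, 1], [0, 0, -4, 0, 1], [0, 0, -2, 0, 1], [0, 0, -1, 0, 1], [0, 0, 0, 0, 1]]}}

```text
time: 37.1
tool_pos: [0.4712, -0.1817, 0.0397]
orientation: [-0.688, 0.151, -0.167, 0.69]
ft_force: [-0.4, -0.7, -1.4]
opening: 0.0494
```

```bash
python3 st.py; python3 -c "
from h import *
f=robot.grab_frame('side');save(f,'p4.png',(240,150,330,220),6)
for z,r,n in((.01,.039,'cup rim'),):
  for dx,dy in((r,0),(-r,0),(0,r),(0,-r)): print(n,proj(f,[.4695+dx,-.18+dy,z]).round(1))"
```

```text
37.1 pos [ 471.2 -181.7   39.7] down [ 0.022 -0.003 -1.   ] open [0.438 0.899 0.007] op 49.4 F [-0.4 -0.7 -1.4] dq [-0.001  0.002 -0.001 -0.    -0.001  0.001]
cup rim [269.1 183.5]
cup rim [296.4 182.7]
cup rim [283.8 190.1]
cup rim [281.8 176.5]
```

View pics/p4.png

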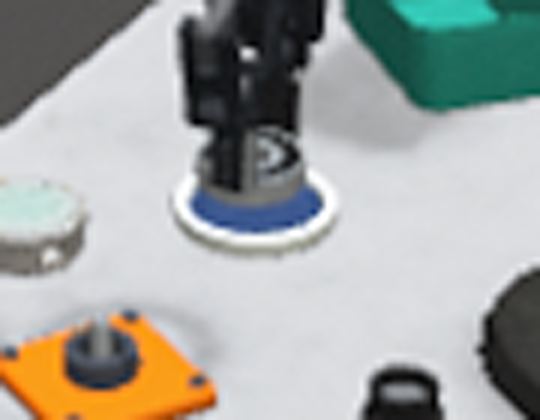

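The cup edges sit at columns 268.8 to 296.7 px, which matches the estimate. The bearing centre is about 2 mm too far in +x, so I'll correct that and lower.

Request:
{"fn": "send_rows", "kwargs": {"steps": [[-1, 1, -2, 0, 1], [-1, 0, -3, 0, 1], [0, 0, -3, 0, 1], [0, 0, -2, 0, 1], [0, 0, -1, 0, 1], [0, 0, 0, 0, 1]]}}

```text
time: 37.75
tool_pos: [0.4692, -0.1805, 0.028]
orientation: [-0.688, 0.151, -0.167, 0.69]
ft_force: [0.1, -0.6, -1.0]
opening: 0.0492
```

```bash
python3 st.py
```

```text
37.75 pos [ 469.2 -180.5   28. ] down [ 0.023 -0.004 -1.   ] open [0.438 0.899 0.007] op 49.2 F [ 0.1 -0.6 -1. ] dq [ 0.001 -0.     0.001  0.001 -0.    -0.001]
```

Request:
{"fn": "send_rows", "kwargs": {"steps": [[0, 0, -1, 0, 1], [0, 0, 0, 0, 1], [0, 0, 0, 0, 0.4], [0, 0, 0, 0, 0.3], [0, 0, 0, 0, 0.2], [0, 0, 0, 0, 0.1], [0, 0, 0, 0, 0.1]]}}

```text
time: 38.45
tool_pos: [0.4702, -0.1811, 0.0278]
orientation: [-0.689, 0.15, -0.168, 0.689]
ft_force: [0.3, 1.0, 0.0]
opening: 0.0769
```

Request:
{"fn": "send_rows", "kwargs": {"steps": [[0, 0, 2, 0, 0.1], [0, 0, 5, 0, 0.1], [0, 0, 8, 0, 0.1], [0, 0, 12, 0, 0.1], [0, 0, 15, 0, 0.1], [0, 0, 18, 0, 0.1], [0, 0, 18, 0, 0.1], [0, 0, 15, 0, 0.1], [0, 0, 10, 0, 0.1], [0, 0, 6, 0, 0.1], [0, 0, 2, 0, 0.1], [0, 0, 0, 0, 0.1]]}}

```text
time: 39.65
tool_pos: [0.47, -0.181, 0.1481]
orientation: [-0.689, 0.149, -0.169, 0.689]
ft_force: [0.0, 1.2, 0.3]
opening: 0.0766
```

```bash
python3 st.py; python3 -c "
from h import *
f=robot.grab_frame('side');save(f,'p5.png',(200,150,340,310),3)"
```

```text
39.65 pos [ 470.  -181.   148.1] down [ 0.027 -0.006 -1.   ] open [0.438 0.899 0.007] op 76.6 F [0.  1.2 0.3] dq [-0.001  0.002 -0.005 -0.001 -0.001  0.001]
```

View pics/p5.png

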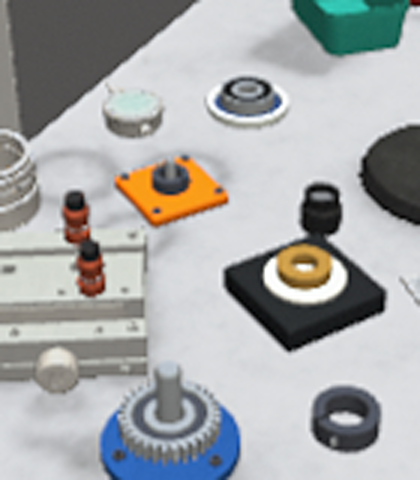

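The bearing lies flat in the cup, the spacer and collar are in place, and the dial hasn't moved. Next, the gear.

Request:
{"fn": "send_rows", "kwargs": {"steps": [[0, 0, 30, 0, 0], [0, 0, 20, 0, 0], [0, 0, 0, 0, 0], [1, 5, 0, 0, 0], [2, 12, 0, 0, 0], [4, 20, 0, 0, 0], [6, 28, 0, 0, 0], [7, 34, 0, 0, 0], [7, 36, 0, 0, 0], [7, 36, 0, 0, 0], [7, 36, 0, 0, 0], [7, 36, 0, 0, 0]]}}

```text
time: 40.9
tool_pos: [0.5089, 0.0761, 0.1834]
orientation: [-0.687, 0.161, -0.162, 0.69]
ft_force: [-0.5, -0.1, 0.4]
opening: 0.0851
```

Request:
{"fn": "send_rows", "kwargs": {"steps": [[7, 36, 0, 0, 0], [7, 36, 0, 0, 0], [6, 32, 0, 0, 0], [5, 26, 0, 0, 0], [4, 18, 0, 0, 0], [3, 11, 0, 0, 0], [2, 6, 0, 0, 0], [0, 3, 0, 0, 0], [0, 1, 0, 0, 0], [0, 0, 0, 0, 0], [0, 0, 0, 0, 0]]}}

```text
time: 42.0
tool_pos: [0.5328, 0.2605, 0.1711]
orientation: [0.691, -0.164, 0.152, -0.688]
ft_force: [-0.5, 0.5, -0.2]
opening: 0.0856
```

```bash
python3 st.py
```

```text
42.0 pos [532.8 260.5 171.1] down [-0.016 -0.    -1.   ] open [ 0.435  0.9   -0.007] op 85.6 F [-0.5  0.5 -0.2] dq [-0.009 -0.005 -0.004 -0.001 -0.002 -0.001]
```

Request:
{"fn": "send_rows", "kwargs": {"steps": [[3, 0, -3, 0, 0], [4, 0, -8, 0, 0], [4, 0, -14, 0, 0], [4, 0, -18, 0, 0], [3, 0, -18, 0, 0], [2, 0, -14, 0, 0], [1, 0, -8, 0, 0], [0, 0, -5, 0, 0], [0, 0, -3, 0, 0], [0, 0, -1, 0, 0], [0, 0, 0, 0, 0]]}}

```text
time: 43.1
tool_pos: [0.5559, 0.2574, 0.0702]
orientation: [0.691, -0.165, 0.154, -0.687]
ft_force: [0.0, 0.6, 0.3]
opening: 0.0854
```

```bash
python3 st.py
```

```text
43.1 pos [555.9 257.4  70.2] down [-0.017 -0.001 -1.   ] open [ 0.439  0.898 -0.008] op 85.4 F [0.  0.6 0.3] dq [ 0.001 -0.004  0.003  0.003  0.    -0.   ]
```

Request:
{"fn": "send_rows", "kwargs": {"steps": [[-1, 2, -2, 0, 0], [-1, 2, -4, 0, 0], [-1, 0, -5, 0, 0], [0, 0, -6, 0, 0], [0, 0, -6, 0, 0], [0, 0, -5, 0, 0], [0, 0, -3, 0, 0], [0, 0, -2, 0, 0], [0, 0, -1, 0, 0], [0, 0, 0, 0, 0]]}}

```text
time: 44.1
tool_pos: [0.5533, 0.2623, 0.0346]
orientation: [0.69, -0.164, 0.154, -0.688]
ft_force: [0.5, 0.1, 0.8]
opening: 0.0852
```

```bash
python3 st.py
```

```text
44.1 pos [553.3 262.3  34.6] down [-0.015 -0.    -1.   ] open [ 0.439  0.898 -0.007] op 85.2 F [0.5 0.1 0.8] dq [-0.002 -0.001  0.002  0.001  0.     0.001]
```

Request:
{"fn": "send_rows", "kwargs": {"steps": [[0, 0, -1, 0, 0], [0, 0, 0, 0, 0.15], [0, 0, 0, 0, 0.25], [0, 0, 0, 0, 1], [0, 0, 0, 0, 1], [0, 0, 0, 0, 1], [0, 0, 0, 0, 1], [0, 0, 0, 0, 1]]}}

```text
time: 44.9
tool_pos: [0.5538, 0.2623, 0.0351]
orientation: [0.69, -0.164, 0.155, -0.688]
ft_force: [-0.3, -0.7, 0.4]
opening: 0.0637
```

```bash
python3 st.py
```

```text
44.9 pos [553.8 262.3  35.1] down [-0.013  0.    -1.   ] open [ 0.439  0.898 -0.006] op 63.7 F [-0.3 -0.7  0.4] dq [-0.001  0.     0.    -0.    -0.    -0.   ]
```

Request:
{"fn": "send_rows", "kwargs": {"steps": [[0, 0, 2, 0, 1], [0, 0, 4, 0, 1], [0, 0, 6, 0, 1], [0, 0, 8, 0, 1], [0, 0, 10, 0, 1], [0, 0, 10, 0, 1], [0, 0, 10, 0, 1], [0, 0, 10, 0, 1], [0, 0, 8, 0, 1], [0, 0, 5, 0, 1], [0, 0, 2, 0, 1], [0, 0, 0, 0, 1]]}}

```text
time: 46.1
tool_pos: [0.5537, 0.2623, 0.1174]
orientation: [0.69, -0.164, 0.155, -0.688]
ft_force: [-0.1, 0.6, -2.4]
opening: 0.0639
```

```bash
python3 st.py; python3 -c "
from h import *
f=robot.grab_frame('side');save(f,'l4.png',(200,200,350,370),3)"
```

```text
46.1 pos [553.7 262.3 117.4] down [-0.013  0.001 -1.   ] open [ 0.439  0.898 -0.005] op 63.9 F [-0.1  0.6 -2.4] dq [ 0.    -0.    -0.001  0.002  0.    -0.   ]
```

View pics/l4.png

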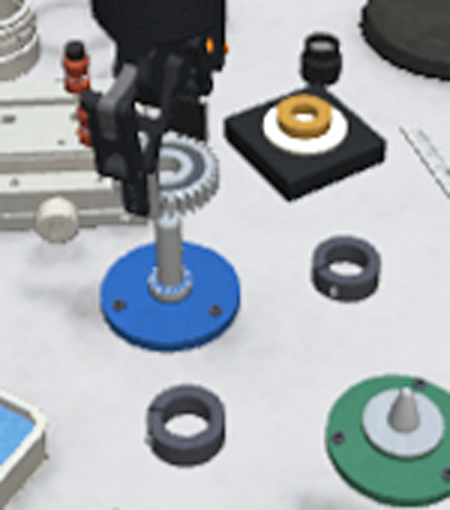

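The gear is lifted clear of the shaft and held level. The cone tip shows at about (335,329) px. Over to the stand.

Request:
{"fn": "send_rows", "kwargs": {"steps": [[0, 0, 5, 0, 1], [0, 0, 10, 0, 1], [-4, 4, 10, 0, 1], [-9, 8, 5, 0, 1], [-14, 13, 0, 0, 1], [-18, 17, 0, 0, 1], [-20, 19, 0, 0, 1], [-18, 17, 0, 0, 1], [-15, 14, 0, 0, 1], [-11, 10, 0, 0, 1], [-7, 7, 0, 0, 1], [-4, 4, 0, 0, 1]]}}

```text
time: 47.35
tool_pos: [0.4192, 0.3845, 0.1494]
orientation: [0.69, -0.164, 0.152, -0.689]
ft_force: [-0.6, -0.1, -3.6]
opening: 0.0636
```

Request:
{"fn": "send_rows", "kwargs": {"steps": [[-2, 2, 0, 0, 1], [-1, 1, 0, 0, 1], [0, 0, 0, 0, 1], [0, 0, 0, 0, 1]]}}

```text
time: 47.75
tool_pos: [0.4168, 0.3874, 0.1493]
orientation: [0.69, -0.164, 0.153, -0.688]
ft_force: [-0.7, -0.8, -2.5]
opening: 0.0635
```

```bash
python3 st.py;  python3 -c "
from h import *
f=robot.grab_frame('side');p=(334.7,329.3);print(ray(f,p,.045)); print(proj(f,[.4225,.3845,.045]))"
```

```text
47.75 pos [416.8 387.4 149.3] down [-0.016  0.002 -1.   ] open [ 0.437  0.9   -0.006] op 63.5 F [-0.7 -0.8 -2.5] dq [-0.008  0.001  0.002 -0.002 -0.001  0.001]
[0.42331876 0.37992651 0.045     ]
[335.66068434 331.41628835]
```

Request:
{"fn": "send_rows", "kwargs": {"steps": [[2, -1, -4, 0, 1], [2, -1, -9, 0, 1], [2, 0, -13, 0, 1], [1, 0, -14, 0, 1], [0, 0, -12, 0, 1], [0, 0, -8, 0, 1], [0, 0, -5, 0, 1], [0, 0, -3, 0, 1], [0, 0, -1, 0, 1], [0, 0, 0, 0, 1]]}}

```text
time: 48.8
tool_pos: [0.4252, 0.3828, 0.0721]
orientation: [0.69, -0.166, 0.153, -0.687]
ft_force: [-0.2, 0.6, -3.0]
opening: 0.0636
```

```bash
python3 st.py; python3 -c "
from h import *
s=robot.get_state();p=np.array(s['tool_pos'])
f=robot.grab_frame('side');save(f,'p6.png',(285,270,385,380),5)
for c,z,n in((p,p[2]-.001,'gear top'),([.4225,.3845],.009,'foot'),([.4225,.3845],.02,'seat')):
  print(n,proj(f,[c[0],c[1],z]).round(1))"
```

```text
48.8 pos [425.2 382.8  72.1] down [-0.018 -0.001 -1.   ] open [ 0.44   0.898 -0.008] op 63.6 F [-0.2  0.6 -3. ] dq [ 0.001 -0.     0.005 -0.001  0.001  0.   ]
gear top [335.2 320.2]
foot [333.9 345.2]
seat [334.4 341.1]
```

View pics/p6.png

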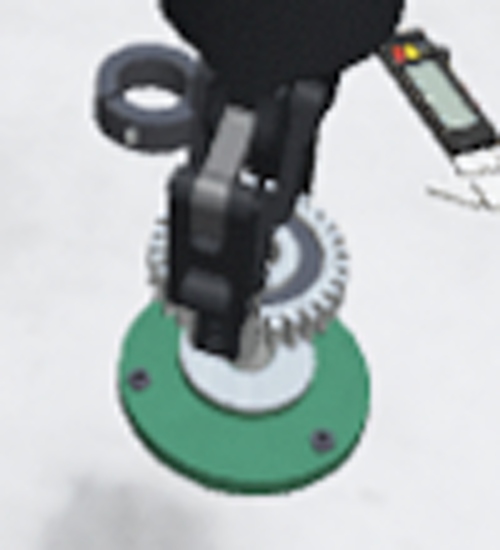

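The foot centre is at column 333.9 px, as fitted. The gear's axis is about 3 mm too far in +x, so I'll correct and lower over the cone.

Request:
{"fn": "send_rows", "kwargs": {"steps": [[-1, 1, -2, 0, 1], [-1, 1, -3, 0, 1], [-1, 0, -4, 0, 1], [0, 0, -5, 0, 1], [0, 0, -5, 0, 1], [0, 0, -4, 0, 1], [0, 0, -3, 0, 1], [0, 0, -1, 0, 1], [0, 0, 0, 0, 1]]}}

```text
time: 49.75
tool_pos: [0.4226, 0.3857, 0.0438]
orientation: [0.69, -0.165, 0.154, -0.688]
ft_force: [0.3, -0.7, -2.5]
opening: 0.0638
```

```bash
python3 st.py
```

```text
49.75 pos [422.6 385.7  43.8] down [-0.016  0.001 -1.   ] open [ 0.44   0.898 -0.006] op 63.8 F [ 0.3 -0.7 -2.5] dq [-0.001  0.002  0.001 -0.     0.001 -0.   ]
```

Request:
{"fn": "send_rows", "kwargs": {"steps": [[0, 0, -1, 0, 1], [0, 0, -2, 0, 1], [0, 0, -2, 0, 1], [0, 0, -1, 0, 1], [0, 0, 0, 0, 1]]}}

```text
time: 50.25
tool_pos: [0.4225, 0.3851, 0.0377]
orientation: [0.69, -0.165, 0.154, -0.688]
ft_force: [-0.7, -0.6, -2.1]
opening: 0.0639
```

```bash
python3 st.py
```

```text
50.25 pos [422.5 385.1  37.7] down [-0.016 -0.    -1.   ] open [ 0.44   0.898 -0.007] op 63.9 F [-0.7 -0.6 -2.1] dq [-0.001 -0.     0.    -0.    -0.001  0.002]
```

Request:
{"fn": "send_rows", "kwargs": {"steps": [[0, 0, -1, 0, 1], [0, 0, -1, 0, 1], [0, 0, -1, 0, 1], [0, 0, 0, 0, 1]]}}

```text
time: 50.65
tool_pos: [0.4224, 0.385, 0.0353]
orientation: [0.69, -0.165, 0.154, -0.687]
ft_force: [0.1, -0.1, -1.4]
opening: 0.0635
```

```bash
python3 st.py
```

```text
50.65 pos [422.4 385.   35.3] down [-0.016 -0.    -1.   ] open [ 0.44   0.898 -0.007] op 63.5 F [ 0.1 -0.1 -1.4] dq [-0.    -0.003 -0.     0.002 -0.002  0.002]
```

The force reading shows the gear's weight going onto the seat. Release and retreat.

Request:
{"fn": "send_rows", "kwargs": {"steps": [[0, 0, 0, 0, 0.2], [0, 0, 0, 0, 0.1], [0, 0, 0, 0, 0], [0, 0, 0, 0, 0], [0, 0, 0, 0, 0]]}}

```text
time: 51.15
tool_pos: [0.4245, 0.387, 0.0365]
orientation: [-0.689, 0.164, -0.155, 0.689]
ft_force: [-0.5, 0.3, -0.4]
opening: 0.0857
```

Request:
{"fn": "send_rows", "kwargs": {"steps": [[0, 0, 2, 0, 0], [0, 0, 5, 0, 0], [0, 0, 8, 0, 0], [0, 0, 12, 0, 0], [0, 0, 16, 0, 0], [0, 0, 20, 0, 0], [0, 0, 20, 0, 0], [0, 0, 20, 0, 0], [0, 0, 15, 0, 0], [0, 0, 8, 0, 0], [0, 0, 4, 0, 0], [0, 0, 0, 0, 0]]}}

```text
time: 52.35
tool_pos: [0.425, 0.3874, 0.1804]
orientation: [-0.687, 0.162, -0.157, 0.691]
ft_force: [-0.4, -0.4, 0.5]
opening: 0.0852
```

```bash
python3 st.py; python3 -c "
from h import *
f=robot.grab_frame('side');save(f,'end.png',(200,140,400,400),2.3)"
```

```text
52.35 pos [425.  387.4 180.4] down [-0.007  0.008 -1.   ] open [0.44  0.898 0.004] op 85.2 F [-0.4 -0.4  0.5] dq [ 0.001 -0.001 -0.007 -0.002  0.002  0.001]
```

View pics/end.png

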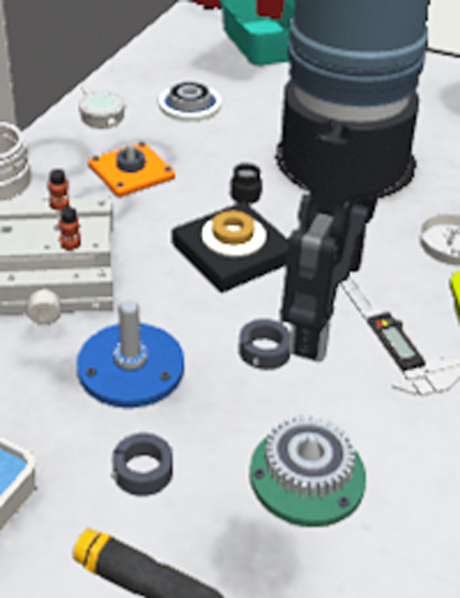

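The final view shows the gear level round the cone, the other three parts in place, the dial unmoved and the gripper clear. Handing in.

```bash
python3 -c "
from cell import robot
print(robot.job_done())"
```

```text
the job is handed in; nothing more can be done
None
```

I took the stack apart from the top down, and the job is handed in. No verdict came back. The robot clock stood at 52 s of the 128 s allowed.

**Result:** In the last side picture, the collar lies round the orange peg, the spacer centred on the anvil, the bearing flat in the cup, and the gear level on its seat with the cone tip in its bore. The dial shows no visible shift and the gripper is clear. Finger force readings at release were about zero.

**Checks and their limits:**
- I judged the final seating and the dial's position by eye from the side camera and from the tool height at release. I did not measure the final poses to the millimetre.
- The two cameras disagreed by about 2–4 mm on the positions (more in y for the post and cup, where parts hid the edges), so I used averages and corrected each placing where a crop showed an offset.
- Fast descents early on overshot and tilted the tool by up to 2.6°. After that I ramped the speeds.
- The gripper opening read 2–3 mm under the true part width on every grasp. The pictures showed this had no effect on the grip.

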